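Set and lock the planting depth on the bulb dibber stand

ROBOT

A 7-joint arm with a two-finger parallel gripper is mounted at the origin on the work surface. World frame = base frame: x ahead of the robot, y to its left, z up, the work surface at z = 0. Lengths are in m, angles in rad, forces in N, time in s.
With the tool pointing down it reaches from about 0.4 to 0.9 m from the base axis. Payload 5.5 kg.
Tool frame: the origin (TCP) lies midway between the tips of the shut fingers; the grasp point (between the pads) lies r.tcp_to_grasp behind it (r.tcp_to_grasp is the distance from the TCP to the grasp point, in m); z points along the fingers, x is the direction in which the jaws open and shut, and the axes are right-handed (so a half turn about z gives the same grasp; the last joint's range is limited). The gripper opens to 85 mm and grips with 20 to 120 N. Pads are 22 mm wide; open, the fingers measure 114 mm over their backs; the gripper's body (76 mm by 85 mm) begins 54 mm behind the grasp point. The pads swing forward as they close: fully open they stand 13 mm farther back than shut.
Start: joints at [-1.015, 0.501, -0.427, 1.55, 0.221, 1.138, -0.21], TCP at [0.188, 0.622, 0.231] pointing down, gripper open.
Joint ranges: [-2.88, 2.88], [-0.31, 2.03], [-1.54, 1.56], [0.2, 2.42], [-1.41, 4.55], [0.19, 2.02], [-2.57, 2.57]. Speed limits (rad/s): [2.57, 2.57, 3.14, 3.14, 3.14, 3.14, 3.14].

INTERFACE

Orientations are given as a 3x3 rotation matrix whose columns are the frame's x, y, z axes.
In Python, from workcell import r gives the robot as it stands.
- The arm moves only by the shell command python3 -m pendant 'ROWS' [OPENING] [FORCE]. ROWS is text: rows parted by semicolons, each of 6 numbers parted by spaces: the shift along the tool's x, y, z in units of 25 mm (1.0 is 25 mm), then the turn, a rotation vector about the tool's x, y, z in units of 6 degrees (1.0 is 6 degrees). In form: dx dy dz ax ay az; .... A call has 1 to 20 rows; each row is the pose to reach, as a shift and turn from the pose commanded when the call began, along the tool's axes at that moment; what a row does not reach only later rows make up. A row lasts 1/8 s, in which the tool goes at most 62.5 mm and 10.7 degrees, less where a joint would pass 70% of its speed; a pose out of reach is approached as far as the arm can. A call with a gripper value outside its range is refused whole. OPENING is the opening, from 0 (shut) to 1 (fully open), set as the call begins (- or left out, the last holds). The fingers move at their own pace and stop on an object; FORCE is the grip in N (left out, the last holds). Time passes only in rows, so rows that repeat a pose let the fingers close. It gives the time, the measured TCP pose, the force and the opening at its end, in the units of the state.
- r.get_obs(): the state, without advancing time (a new reading comes with each control period).
- r.capture(name): name is "side" or "top" or "wrist"; returns (picture, depth): 384x512x3 uint8, red, green, blue; 384x512 float32, m along the optical axis (not along the pixel's ray), 0 where there is no reading.
- r.camera_model(name): a dict with "camera_matrix" (3x3 intrinsics, pixels), "k1" (the pictures are not rectified: a ray, as slopes to the right and down, at radius r is drawn at 1 + k1 r^2 times it, then the intrinsics apply), "rvec" (rotation vector, rad) and "tvec" (3), from world to camera coordinates, as OpenCV has them; the wrist camera has in their place "T_tool_cam" (4x4, takes a point from camera to tool coordinates, whose origin is the TCP and whose axes are the tool frame's). Camera axes: x right, y down, z forward; pixel columns grow to the right and rows downward; lengths in m; the calibration is good to about 2 mm. A picture is of the moment at which its call begins: read the wrist's pose just before it. camera_model takes no time and is no camera call.
- r.close_job(): hands the job in, once; it reports no verdict.
Trained networks look in the newest picture that a camera, given by its name, has taken for a name from the list of things; names that differ only in an ending like _2 or _b are one class to them, and where a whole thing is asked for, a point or a joint stands for the part that bears it (a point fixed in the world has none). Each returns a list of dicts, best first, with "confidence" (0 to 1); they miss things now and then, are a little off and sometimes report something else, mostly with a low value. They report only what shows in the picture. A call takes as long as a camera call.
- r.look_for(query, camera): "extent" ([centre column, centre row, width, height] in pixels, round what is visible of it).
- r.regions_of(query, camera): "mask" (384x512 bool, what is visible of it) and "extent" ([centre column, centre row, width, height] in pixels, round what is visible of it).
- r.spot_point(query, camera): "at" ([row, column] in pixels: a listed point, or the origin of a listed thing).
The state is a dict: "t": time; "joints": joint angles; "joint_vel": joint speeds; "joint_efforts": joint torques, N m; "tcp_pos": TCP position; "tool_rot": TCP orientation; "force": force on the tool from outside, world axes, zero at the start; "wrist_torque": the same for the moment, N m; "grip_width": finger opening in m.
Only numpy, scipy, OpenCV 4.12 (cv2) and the standard library are available. Lean on these libraries where they do the work, as an engineer would, in place of code of your own. Each camera call takes 0.05 s, during which the arm holds its last target. There are 200 camera calls.

TASK

Set the planting depth on the bulb dibber stand to seven: turn the dial on its sloping panel clockwise, click by click, until the pointer stands at the seventh click after the long zero mark, while the lock lever beside it is still open. Then swing the lock lever fully home so that the dial is locked, let go, and leave everything else on the bench where it stands.

Things in the scene. Friction and masses are not known exactly. Their poses are not given: they have to be found in the camera images.
- stand: the fixed dibber stand: a dark wooden plinth (x -105 to 115 mm, y -135 to 225 mm, 14 mm thick) carrying the sloping console and an upright bulb dibber (277 mm high, its axis at x = 55, y = 175 mm, handle 130 mm long along x). Origin: on the bench under the middle of the dial; x points level up-slope (away from the robot at yaw 0), y left, z up.
- panel: the console's aluminium face, fixed, 25 degrees from level, facing up and towards the robot. Origin: where the dial's axis meets the face, 100 mm above the bench. z: straight out of the face (the dial's axis); x: up the slope; y: level, to the left as one faces the panel. It spans x -95 to 95 mm, y -134 to 80 mm.
- zero_mark (a point): the middle of the zero mark on the panel's face, 57 mm from the dial's axis, 160 degrees anticlockwise of straight up-slope: the widest and longest (20 mm) of the black marks round the dial. From it the marks of clicks 1 to 10 run clockwise as one faces the panel, 20 degrees apart, over the left side and the top; 5 and 10 are 13 mm long, the others 8 mm.
- dial (a joint): the dial's angle in rad: 0 with the pointer on the zero mark (a stop), growing clockwise as one faces the panel, 0.349 (20 degrees) per click, 3.491 at the other stop (click 10); click 7 is 2.443. A spring ball draws it into the nearest click when let go; about 0.1 N m carries it over a click. Starts anywhere from click 0 to 3.
- dial_grip (a point): a point on the dial's axis inside its grip bar, 35 mm out from the panel; it turns with the dial: x along the pointer, z out of the panel. The dial is an 80 mm steel disc with pins round its rim, its face 11 mm out; on it a black bar 52 mm long (along the pointer), 14 mm wide, from 11 to 43 mm out. The bar's pointed end (33 mm from the axis, white line) is the pointer.
- dial_pointer (a point): the pointer's tip: on top of the grip bar's pointed end, 31 mm from the dial's axis and 43 mm out from the panel.
- lock (a joint): the lock lever's angle in rad: 0 fully home (straight down the slope from its pivot, at its stop, its nose between two pins of the dial, which it then holds), growing as its lower end swings right, away from the dial; 0.55 at the open stop. Starts open at 0.40 to 0.55, stays where it is left, takes about 1 N at its post. The nose enters only with the dial at a click.
- lock_post (a point): a point on the axis of the lever's grip post, 40 mm out from the panel: a black post 18 mm in diameter, square to the panel, standing from 18 to 60 mm out from the face, 130 mm from the pivot. The steel lever bar that carries it is 12 mm wide and lies 14 to 20 mm out from the panel.
- lock_pivot (a point): a fixed point on the lever's pivot axis (square to the panel), 40 mm out from the panel, at x = 60, y = -37 mm in the panel's frame; a 20 mm disc there rises 22 mm out of the panel. In the panel's frame the post lies from the pivot at 130 mm times (-cos a, -sin a), a being the lever's angle.
- pot_small: a small speckled stoneware pot, 100 mm across the rim, 85 mm high; origin under its middle. It must stay where it is.
- pot_large: a larger speckled stoneware pot, 120 mm across the rim, 105 mm high; origin under its middle. It must stay where it is.
- tray: an empty lime plastic tray, 220 x 150 mm, 45 mm high; origin under its middle. It must stay where it is.
- bowl: a white ceramic bowl, 140 mm across, 60 mm high; origin under its middle. It must stay where it is.
- funnel: a small aluminium funnel, 85 mm high, standing mouth down in the bowl; origin under its middle. It must stay where it is.
- cultivator: a steel hand cultivator with three tines, 225 mm long, lying on the bench; origin under its middle. It must stay where it is.
- jar: a glass jar with an aluminium cap, 64 mm across, 100 mm high; origin under its middle. It must stay where it is.

How it is judged:
On the way:
1. the dial, let go, rests at the seventh click while the lock lever is still open (value of joint dial between 2.353 and 2.533 rad and value of joint lock above 0.3 rad and contact force between the fingers and stand below 0.2 N), for 0.3 s.
At the end, for the whole second after the job is handed in: the dial rests within 0.09 rad (5 degrees) of click 7 (joint value 2.443) and the lock lever is home (less than 0.08 rad, 10 mm at its post, from its stop), both at rest and let go; no other thing on the bench has been moved more than 30 mm at any time (value of joint dial between 2.353 and 2.533 rad and value of joint lock below 0.08 rad and velocity of joint dial between -0.1 and 0.1 rad/s and velocity of joint lock between -0.1 and 0.1 rad/s); the robot touches nothing.
It fails at once if a stoneware pot is moved by more than 30 mm (distance of any of pot_small, pot_large from where it was at the start of the episode above 0.03 m).
It fails at once if the tray is moved by more than 30 mm (distance of tray from where it was at the start of the episode above 0.03 m).
It fails at once if the bowl or the funnel is moved by more than 30 mm (distance of any of bowl, funnel from where it was at the start of the episode above 0.03 m).
It fails at once if the cultivator is moved by more than 30 mm (distance of cultivator from where it was at the start of the episode above 0.03 m).
It fails at once if the jar is moved by more than 30 mm (distance of jar from where it was at the start of the episode above 0.03 m).
It also fails if it takes over 53 s, if anything falls off the work surface, if the arm or the gripper's body presses on something with over 40 N, if the wrist force passes 120 N, or if a joint passes its speed limit or range.

## Working session

There is one attempt and no reset: what is moved stays moved. The work goes in short steps, Python scripts to look and compute and a shell command to move; the robot and the scene stay as the last step left them, time stands still between calls to the robot, and variables do not carry over. Pictures are saved under pics/ and viewed, about 8 in all and at most 12, crops included, and the job is handed in when it is done.

```bash
ls; mkdir -p pics
cat > h.py <<'E'
import numpy as np, cv2
from workcell import r
def cam(name):
    m=r.camera_model(name); K=np.array(m["camera_matrix"]);k1=m["k1"]
    if "rvec" in m:
        R=cv2.Rodrigues(np.array(m["rvec"],float))[0];t=np.array(m["tvec"],float).ravel()
    else:
        o=r.get_obs();T=np.array(m["T_tool_cam"]);W=np.eye(4);W[:3,:3]=o["tool_rot"];W[:3,3]=o["tcp_pos"]
        W=np.linalg.inv(W@T);R=W[:3,:3];t=W[:3,3]
    return K,np.array([k1,0,0,0,0.]),R,t
def ray(c,row,col):
    K,d,R,t=c
    K=np.array(K,float)
    u=cv2.undistortPoints(np.array([[[col,row]]],float),K,d).ravel()
    return -R.T@t, R.T@np.array([u[0],u[1],1])
def world(c,row,col,depth):
    o,v=ray(c,row,col); return o+v*depth
def proj(c,P):
    K,d,R,t=c
    p=cv2.projectPoints(np.array(P,float).reshape(-1,1,3),cv2.Rodrigues(R)[0],t,K,d)[0].reshape(-1,2)
    return p
def med(D,row,col,k=2):
    a=D[int(row)-k:int(row)+k+1,int(col)-k:int(col)+k+1];a=a[a>0];return np.median(a) if a.size else 0
E
python3 - <<'E'
from h import *
ims=[]
for n in("side","top"):
    c=cam(n);im,D=r.capture(n);ims.append(im);np.savez(n,im=im,D=D)
    print(n,"cam at",-c[2].T@c[3])
    for q in("zero_mark","dial_grip","dial_pointer","lock_post","lock_pivot","panel","stand"):
        for s in r.spot_point(q,n)[:2]:
            a=s["at"];print(q,np.round(a,1),round(s["confidence"],2),np.round(world(c,*a,med(D,*a)),3))
cv2.imwrite("pics/a.png",cv2.cvtColor(np.vstack(ims)[:, :],cv2.COLOR_RGB2BGR)) if 0 else None
cv2.imwrite("pics/side.png",ims[0][...,::-1]);cv2.imwrite("pics/top.png",ims[1][...,::-1])
o=r.get_obs();print(o["t"],r.tcp_to_grasp,o["tcp_pos"],o["tool_rot"])
E
```

```text
pics
side cam at [ 0.59844772 -0.95336557  1.01647521]
zero_mark [195.8 193.6] 0.9 [0.497 0.033 0.072]
dial_grip [189.6 202. ] 0.74 [ 0.524 -0.006  0.131]
dial_pointer [181.3 201.1] 0.82 [0.511 0.156 0.014]
lock_post [218.3 174.4] 0.91 [ 0.454 -0.084  0.106]
lock_post [251.7 277.5] 0.2 [ 0.714 -0.167  0.062]
lock_pivot [191.9 219.9] 0.66 [ 0.571 -0.005  0.12 ]
lock_pivot [197.2 208.6] 0.66 [ 0.541 -0.016  0.112]
panel [198.4 210.7] 0.96 [ 0.547 -0.024  0.115]
panel [276.7 199.6] 0.7 [ 0.516 -0.193  0.001]
stand [220.9 209.2] 0.92 [ 0.543 -0.093  0.102]
stand [152.3 229.1] 0.22 [0.598 0.156 0.125]
top cam at [4.37493199e-01 5.91519845e-04 1.25396696e+00]
zero_mark [251.6 239.3] 0.63 [0.498 0.025 0.075]
zero_mark [240.  250.6] 0.24 [ 0.522 -0.004  0.133]
dial_grip [242.2 251.5] 0.63 [ 0.519 -0.006  0.1  ]
dial_pointer [247.3 237. ] 0.67 [0.508 0.03  0.081]
lock_post [266.5 284.5] 0.71 [ 0.458 -0.081  0.128]
lock_post [238.8 252.4] 0.34 [ 0.524 -0.008  0.136]
lock_pivot [217.1 266.1] 0.85 [ 0.576 -0.042  0.119]
panel [231.1 250.7] 0.58 [ 0.543 -0.004  0.123]
stand [236.2 250.6] 0.56 [ 0.53  -0.004  0.139]
0.8 0.0187 [0.18755551 0.62234057 0.23132778] [[ 2.88539055e-01  9.57468127e-01 -2.23144654e-05]
 [ 9.57468126e-01 -2.88539054e-01  3.70534644e-05]
 [ 2.90389164e-05 -3.20567609e-05 -9.99999999e-01]]
```

Run:
```python
import numpy as np,cv2
a=np.load("side.npz")["im"];b=np.load("top.npz")["im"]
A=cv2.resize(a,(400,300));B=cv2.resize(b,(400,300))
C=cv2.resize(b[190:290,190:323],(800,600),interpolation=cv2.INTER_CUBIC)
cv2.imwrite("pics/ab.png",np.hstack([A,B])[...,::-1]);cv2.imwrite("pics/c.png",C[...,::-1])
```

```text
(no output)
```

View pics/ab.png

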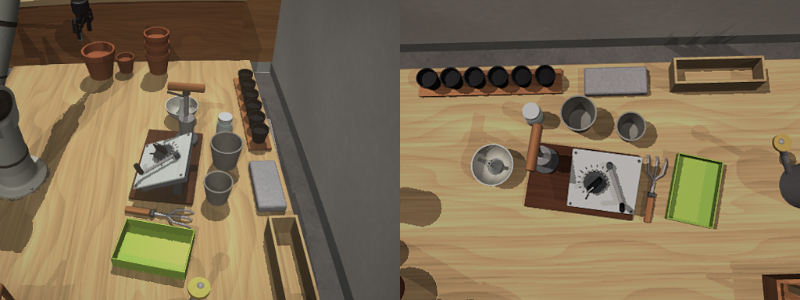

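View pics/c.png

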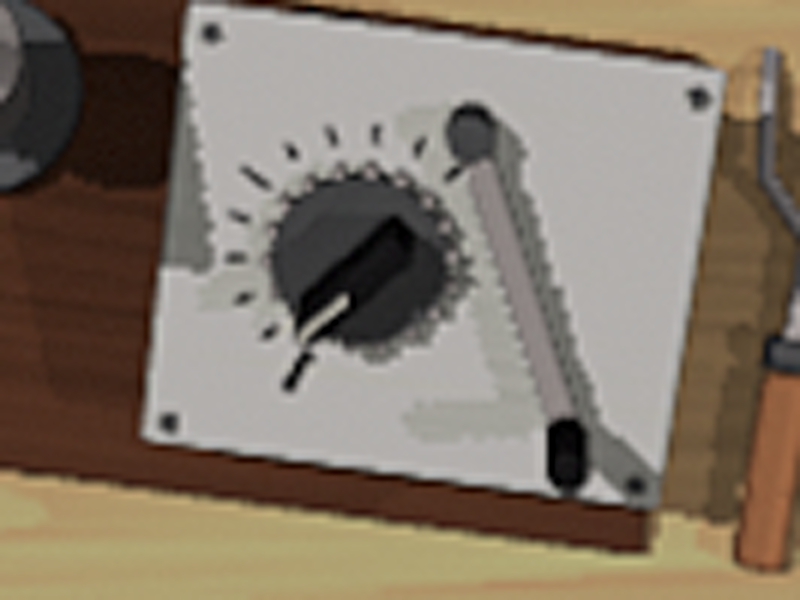

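The top view shows the pointer by the zero mark (crop 300,335; mark at 297,372) and the lever open, post at crop (567,450). Next I fit the stand pose.

```bash
cat >> h.py <<'E'
def panel(p):
    x,y,th=p;c,s=np.cos(th),np.sin(th);b=np.radians(25)
    Rz=np.array([[c,-s,0],[s,c,0],[0,0,1.]])
    Ry=np.array([[np.cos(b),0,-np.sin(b)],[0,1,0],[np.sin(b),0,np.cos(b)]])
    return Rz@Ry,np.array([x,y,.1])
def toolrot(R,a):  # tool z into panel, tool x at angle a (deg, anticlockwise of up-slope)
    a=np.radians(a);x=R@[np.cos(a),np.sin(a),0];z=-R[:,2];return np.c_[x,np.cross(z,x),z]
def delta(pos,Rt):  # rows units from current measured pose
    o=r.get_obs();Rc=np.array(o["tool_rot"]);
    d=Rc.T@(pos-np.array(o["tcp_pos"]))/.025;w=cv2.Rodrigues(Rc.T@Rt)[0].ravel()/np.radians(6)
    return np.round(d,2),np.round(w,2)
E
python3 - <<'E'
from h import *
from scipy.optimize import least_squares
c=cam("top")
L=[((.095,.08,0),(190,3)),((.095,-.134,0),(725,70)),((-.095,-.134,0),(655,508)),((-.095,.08,0),(143,440)),
   ((.06,-.037,.022),(470,130)),((.057*np.cos(np.radians(160)),.057*np.sin(np.radians(160)),0),(297,372))]
P=np.array([l[0] for l in L]);U=np.array([(190+l[1][0]/6.015-.4,190+l[1][1]/6-.4) for l in L])
def f(p):
    R,t=panel(p);return (proj(c,P@R.T+t)-U).ravel()
s=least_squares(f,[.53,0,-.1]);print(s.x,np.round(s.fun,1))
np.save("p.npy",s.x);R,t=panel(s.x)
def hit(u,v,h):
    o,d=ray(c,190+v/6-.4,190+u/6.015-.4);o=R.T@(o-t);d=R.T@d;return o+d*(h-o[2])/d[2]
for uv in((300,338),(347,300)):
    q=hit(*uv,.043);print("pointer",np.round(q,4),np.degrees(np.arctan2(q[1],q[0])))
print("bar back",hit(400,225,.043))
q=hit(569,478,.06);print("post",q, np.arctan2(-.037-q[1],.06-q[0]))
# plane check
b=np.load("top.npz");
for u,v in((250,60),(600,100),(400,480),(620,300)):
    row,col=190+v/6,190+u/6.015;print(np.round(R.T@(world(c,row,col,med(b["D"],row,col,1))-t),4))
for a in(70,-110): 
    Rt=toolrot(R,a);print(a,delta(t+R[:,2]*.15,Rt), t+R[:,2]*.15)
E
```

```text
[ 0.5449064  -0.00168735 -0.15153907] [-0.4 -0.5  0.3 -0.3  0.4  0.1 -0.3  0.2 -0.1  1.3  0.1 -0.8]
pointer [-0.0238  0.0187  0.043 ] 141.81530974976513
pointer [-0.0055  0.0023  0.043 ] 157.78299944586044
bar back [ 0.02788578 -0.01451552  0.043     ]
post [-0.06028648 -0.09175195  0.06      ] 0.4271529206957193
[ 0.0723  0.0518 -0.0019]
[ 0.0748 -0.0877  0.0006]
[-0.1177 -0.0295 -0.0436]
[-0.0077 -0.1073 -0.0002]
70 (array([-20.13,  18.38,  -0.19]), array([-4.05,  1.01,  1.95])) [0.48224014 0.0078824  0.23594617]
-110 (array([-20.13,  18.38,  -0.19]), array([ -1.48,  -5.92, -27.39])) [0.48224014 0.0078824  0.23594617]
```

```bash
python3 -m pendant '-1.7 1.5 -1 0 0 0; -3.4 2.9 -2 -0.3 0 0.2; -5.1 4.4 -2.5 -0.7 0.1 0.3; -6.8 5.8 -2.5 -1 0.2 0.5; -8.5 7.3 -2.5 -1.4 0.3 0.7; -10.2 8.8 -2.5 -1.7 0.4 0.8; -11.9 10.2 -2.5 -2 0.5 1; -13.6 11.7 -2.5 -2.4 0.6 1.2; -15.3 13.1 -2.5 -2.8 0.7 1.4; -17 14.6 -2.3 -3.2 0.8 1.6; -18.6 16 -2.1 -3.6 0.9 1.8; -20.2 17.5 -2 -4 1 2; -20.2 17.5 -2 -4 1 2; -20.2 17.5 -2 -4 1 2; -20.2 17.5 -2 -4 1 2; -20.2 17.5 -2 -4 1 2' 0.5
python3 - <<'E'
from h import *
p=np.load("p.npy");R,t=panel(p)
o=r.get_obs();print(np.round(o["joints"],2))
im,D=r.capture("wrist");c=cam("wrist")
for q in("zero_mark","dial_grip","dial_pointer","lock_post","lock_pivot"):
    h={"zero_mark":0,"dial_grip":.043,"dial_pointer":.043,"lock_post":.06,"lock_pivot":.022}[q]
    for s in r.spot_point(q,"wrist")[:1]:
        a=s["at"];oo,d=ray(c,*a);oo=R.T@(oo-t);d=R.T@d;x=oo+d*(h-oo[2])/d[2]
        print(q,np.round(a),round(s["confidence"],2),np.round(x,4),np.round(R.T@(world(c,*a,med(D,*a))-t),4))
for k,P in dict(zero=(-.0536,.0195,0),piv=(.06,-.037,.022)).items():
    u=proj(c,[R@P+t])[0];im=cv2.drawMarker(im.copy(),tuple(int(v) for v in u),(255,0,0),0,12)
cv2.imwrite("pics/w1.png",im[...,::-1])
E
```

```text
t: 2.8
tcp_pos: [0.4607, 0.0136, 0.2814]
tool_rot: [[0.451, 0.791, 0.413], [0.881, -0.469, -0.063], [0.144, 0.392, -0.909]]
force: [0.2, 0.1, -0.2]
grip_width: 0.0429
[-0.34 -0.19  0.12  2.29  0.29  0.66  0.66]
zero_mark [116. 259.] 0.8 [-0.0512  0.0255  0.    ] [-0.0513  0.0255  0.002 ]
dial_grip [175. 252.] 0.78 [-0.0024 -0.      0.043 ] [-0.0027  0.0001  0.0443]
dial_pointer [146. 264.] 0.78 [-0.0244  0.0209  0.043 ] [-0.024   0.0209  0.04  ]
lock_post [153. 142.] 0.82 [-0.0591 -0.0856  0.06  ] [-0.0591 -0.0849  0.0618]
```

View pics/w1.png

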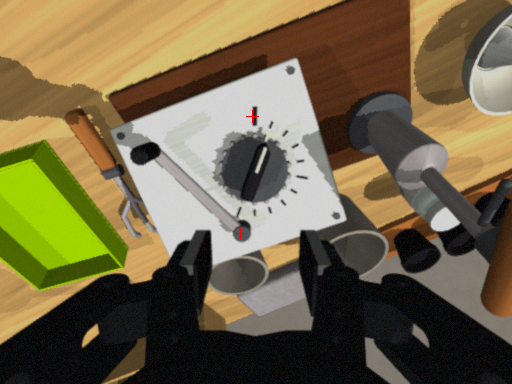

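The wrist view confirms my panel fit (crosses on the zero mark at 252,116 and pivot at 241,233). The pointer is aimed at the first mark after zero, so the dial is at click 1 and needs six clicks (120°).

Run:
```python
from h import *
R,t=panel(np.load("p.npy"))
print(delta(t+R[:,2]*.080,toolrot(R,50)),delta(t+R[:,2]*.017,toolrot(R,50)))
```

```text
(array([-0.03,  0.07,  4.82]), array([-0.04,  0.03,  3.29])) (array([-0.03,  0.09,  7.34]), array([-0.04,  0.03,  3.29]))
```

```bash
python3 -m pendant '0 0 1.2 0 0 1.1; 0 0 2.4 0 0 2.2; 0 0.1 3.6 0 0 3.3; 0 0.1 4.8 0 0 3.3; 0 0.1 5.4 0 0 3.3; 0 0.1 6 0 0 3.3; 0 0.1 6.6 0 0 3.3; 0 0.1 7.1 0 0 3.3; 0 0.1 7.3 0 0 3.3; 0 0.1 7.3 0 0 3.3; 0 0.1 7.3 0 0 3.3' 0.5
python3 - <<'E'
from h import *
R,t=panel(np.load("p.npy"))
o=r.get_obs();print(np.round(o["joints"],2),np.round(R.T@(o["tcp_pos"]-t),4),delta(t+R[:,2]*.017,toolrot(R,50)))
E
```

```text
t: 4.47
tcp_pos: [0.5381, -0.0005, 0.1166]
tool_rot: [[0.694, 0.589, 0.413], [0.668, -0.742, -0.064], [0.268, 0.32, -0.909]]
force: [-0.4, -0.1, -0.1]
grip_width: 0.0428
[-0.2   0.26  0.08  2.3   0.52  0.19  0.1 ] [0.0008 0.0001 0.018 ] (array([-0.02, -0.02,  0.04]), array([-0.03,  0.04, -0.02]))
```

```bash
python3 -m pendant '0 0 0 0 0 0; 0 0 0 0 0 0; 0 0 0 0 0 0; 0 0 0 0 0 0; 0 0 0 0 0 0; 0 0 0 0 0 0' 0 40
python3 -m pendant '0 0 0 0 0 0.6; 0 0 0 0 0 1.6; 0 0 0 0 0 2.8; 0 0 0 0 0 4; 0 0 0 0 0 5.2; 0 0 0 0 0 6.4; 0 0 0 0 0 7.6; 0 0 0 0 0 8.8; 0 0 0 0 0 10; 0 0 0 0 0 11.2; 0 0 0 0 0 12.4; 0 0 0 0 0 13.6; 0 0 0 0 0 14.8; 0 0 0 0 0 16; 0 0 0 0 0 17.2; 0 0 0 0 0 18.4; 0 0 0 0 0 19.4; 0 0 0 0 0 20; 0 0 0 0 0 20; 0 0 0 0 0 20'
python3 - <<'E'
from h import *
R,t=panel(np.load("p.npy"))
o=r.get_obs();T=R.T@o["tool_rot"];print(np.round(o["joints"],2),np.round(R.T@(o["tcp_pos"]-t),4),np.degrees(np.arctan2(T[1,0],T[0,0])),o["wrist_torque"])
E
```

```text
t: 5.22
tcp_pos: [0.5378, -0.0005, 0.1168]
tool_rot: [[0.694, 0.59, 0.413], [0.668, -0.741, -0.064], [0.268, 0.321, -0.908]]
force: [-3.5, -0.9, 6.3]
grip_width: 0.0132
t: 7.72
tcp_pos: [0.5354, 0.0003, 0.1156]
tool_rot: [[0.165, -0.897, 0.409], [-0.976, -0.209, -0.064], [0.143, -0.389, -0.91]]
force: [-12.8, 2.9, 10.4]
grip_width: 0.0134
[-0.21  0.26  0.09  2.3   0.51  0.19 -1.98] [-0.0022  0.0005  0.0182] -69.98786669617873 [0.44694085 1.58812755 0.0725004 ]
```

```bash
python3 -m pendant '0 0 0 0 0 0; 0 0 0 0 0 0; 0 0 0 0 0 0; 0 0 0 0 0 0; 0 0 -0.6 0 0 0; 0 0 -1.2 0 0 0; 0 0 -2 0 0 0; 0 0 -3.2 0 0 0; 0 0 -4.5 0 0 0; 0 0 -6 0 0 0; 0 0 -7.3 0 0 0; 0 0 -7.3 0 0 0; 0 0 -7.3 0 0 0' 0.5
python3 - <<'E'
from h import *
R,t=panel(np.load("p.npy"))
im,D=r.capture("wrist");c=cam("wrist");o=r.get_obs();print(np.round(R.T@(o["tcp_pos"]-t),4))
for q,h in(("zero_mark",0),("dial_grip",.043),("dial_pointer",.043),("lock_post",.06),("lock_pivot",.022)):
    for s in r.spot_point(q,"wrist")[:1]:
        a=s["at"];oo,d=ray(c,*a);oo=R.T@(oo-t);d=R.T@d;x=oo+d*(h-oo[2])/d[2]
        print(q,np.round(a),round(s["confidence"],2),np.round(x,4))
im=im.copy()
for a in(20,):
  q=np.radians(a);
  for P in((.057*np.cos(q),.057*np.sin(q),0),(.031*np.cos(q),.031*np.sin(q),.043)):
    cv2.drawMarker(im,tuple(int(v) for v in proj(c,[R@P+t])[0]),(255,0,0),0,8)
cv2.imwrite("pics/w2.png",im[...,::-1])
# push start: right of open post
for n,P in dict(hover=(-.058,-.125,.10),down=(-.058,-.125,.032)).items():print(n,delta(R@P+t,toolrot(R,0)),delta(R@P+t,toolrot(R,-90)))
E
```

```text
t: 9.35
tcp_pos: [0.4625, 0.0112, 0.2818]
tool_rot: [[0.164, -0.896, 0.413], [-0.976, -0.208, -0.064], [0.143, -0.392, -0.909]]
force: [0.5, 0.7, -0.5]
grip_width: 0.0424
[0.0008 0.0002 0.1995]
zero_mark [204. 220.] 0.79 [-0.0541  0.0232  0.    ]
dial_grip [176. 250.] 0.88 [-0.0015  0.0046  0.043 ]
dial_pointer [147. 257.] 0.63 [0.028  0.0086 0.043 ]
lock_pivot [92.  7.] 0.66 [-0.0071  0.2598  0.022 ]
hover (array([3.91, 3.9 , 4.01]), array([  0.06,   0.05, -11.68])) (array([3.91, 3.9 , 4.01]), array([ 0.07, -0.  ,  3.32]))
down (array([3.92, 3.88, 6.73]), array([  0.06,   0.05, -11.68])) (array([3.92, 3.88, 6.73]), array([ 0.07, -0.  ,  3.32]))
```

View pics/w2.png

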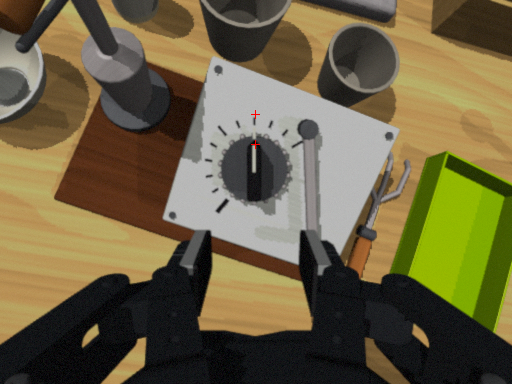

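The wrist view shows the white pointer line (255,147) in line with the seventh mark (255,122), with three marks after it, 8 to 10. The lever is still open. Next I grasp the lock post.

Run:
```python
from h import *
R,t=panel(np.load("p.npy"))
Rt=toolrot(R,-70)
for o in(.2,.09,.027):print(o,delta(R@(-.059,-.089,o)+t,Rt))
for a in np.linspace(.41,-.02,6): print(round(a,2),np.round(Rt.T@R@(np.array([.06-.13*np.cos(a),-.037-.13*np.sin(a),0])-np.array([-.059,-.089,0]))/.025,2))
```

```text
0.2 (array([2.54, 3.47, 0.01]), array([ 0.07,  0.01, -0.01]))
0.09 (array([2.55, 3.44, 4.41]), array([ 0.07,  0.01, -0.01]))
0.027 (array([2.55, 3.42, 6.93]), array([ 0.07,  0.01, -0.01]))
0.41 [-0.01  0.01  0.  ]
0.32 [-0.46  0.01  0.  ]
0.24 [-0.9  -0.02  0.  ]
0.15 [-1.34 -0.08  0.  ]
0.07 [-1.78 -0.19  0.  ]
-0.02 [-2.2  -0.33  0.  ]
```

```bash
python3 -m pendant '0.8 1.1 0.5 0 0 0; 1.7 2.3 1.5 0 0 0; 2.5 3.4 2.7 0 0 0; 2.5 3.4 3.9 0 0 0; 2.5 3.4 4.4 0 0 0; 2.5 3.4 4.4 0 0 0; 2.5 3.4 4.4 0 0 0' 0.5
python3 - <<'E'
from h import *
R,t=panel(np.load("p.npy"))
im,D=r.capture("wrist");c=cam("wrist");o=r.get_obs();print(o["joints"].round(2) if hasattr(o["joints"],"round") else o["joints"],np.round(R.T@(o["tcp_pos"]-t),4))
for s in r.spot_point("lock_post","wrist")[:2]:
    a=s["at"];oo,d=ray(c,*a);oo=R.T@(oo-t);d=R.T@d;print(a,s["confidence"],oo+d*(.06-oo[2])/d[2],oo+d*(.04-oo[2])/d[2])
cv2.imwrite("pics/w3.png",im[...,::-1])
E
```

```text
t: 10.52
tcp_pos: [0.4405, -0.077, 0.1618]
tool_rot: [[0.166, -0.904, 0.394], [-0.973, -0.214, -0.082], [0.159, -0.37, -0.915]]
force: [-0.2, -0.5, -1.3]
grip_width: 0.0425
[ 1.05  0.04 -0.97  2.42  0.29  0.29 -1.55] [-0.0576 -0.0919  0.0944]
```

View pics/w3.png

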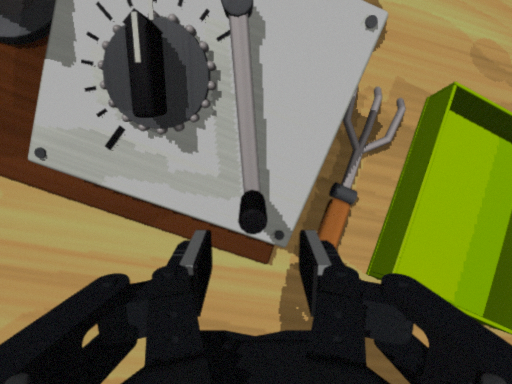

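Run:
```python
from h import *
R,t=panel(np.load("p.npy"));c=cam("wrist")
oo,d=ray(c,221,253);oo=R.T@(oo-t);d=R.T@d;x=oo+d*(.06-oo[2])/d[2];print(x,np.arctan2(-.037-x[1],.06-x[0]))
print(delta(R@(x[0],x[1],.030)+t,toolrot(R,-70)))
```

```text
[-0.05883899 -0.09214724  0.06      ] 0.4344762853112054
(array([-0.07, -0.05,  2.59]), array([ 0.29, -0.13,  0.02]))
```

```bash
python3 -m pendant '0 0 0.6 0 0 0; 0 0 1.2 0 0 0; 0 0 1.8 0 0 0; 0 0 2.4 0 0 0; 0 0 2.5 0 0 0; 0 0 2.5 0 0 0; 0 0 2.5 0 0 0'
python3 - <<'E'
from h import *
R,t=panel(np.load("p.npy"));o=r.get_obs();print(np.round(o["joints"],2),np.round(R.T@(o["tcp_pos"]-t),4),np.round(R.T@o["tool_rot"],3))
E
```

```text
t: 11.5
tcp_pos: [0.4654, -0.0824, 0.1058]
tool_rot: [[0.166, -0.904, 0.395], [-0.973, -0.216, -0.085], [0.162, -0.37, -0.915]]
force: [-0.1, -0.3, 1.2]
grip_width: 0.0429
[ 0.69  0.24 -0.65  2.42  1.06  0.23 -2.3 ] [-0.0577 -0.0918  0.0334] [[ 0.35  -0.936 -0.021]
 [-0.937 -0.35  -0.024]
 [ 0.015  0.028 -0.999]]
```

```bash
python3 -m pendant '0 0 0.2 0 0 0; 0 0 0.2 0 0 0; 0 0 0.2 0 0 0; 0 0 0.2 0 0 0; 0 0 0.2 0 0 0; 0 0 0.2 0 0 0' 0 25
python3 - <<'E'
from h import *
R,t=panel(np.load("p.npy"));o=r.get_obs();print(np.round(o["joints"],2),np.round(R.T@(o["tcp_pos"]-t),4))
E
```

```text
t: 12.25
tcp_pos: [0.4674, -0.0831, 0.101]
tool_rot: [[0.165, -0.904, 0.395], [-0.973, -0.215, -0.084], [0.161, -0.37, -0.915]]
force: [-1.3, -0.4, 3.2]
grip_width: 0.0175
[ 0.66  0.25 -0.63  2.42  1.12  0.22 -2.36] [-0.0579 -0.0922  0.0281]
```

```bash
python3 -m pendant '-0.2 0 0 0 0 0; -0.45 0 0 0 0 0; -0.7 0 0 0 0 0; -0.9 0 0 0 0 0; -1.1 -0.05 0 0 0 0; -1.1 -0.05 0 0 0 0'
python3 - <<'E'
from h import *
R,t=panel(np.load("p.npy"));o=r.get_obs();x=R.T@(o["tcp_pos"]-t);print(np.round(o["joints"],2),np.round(x,4),np.arctan2(-.037-x[1],.06-x[0]))
E
```

```text
t: 13.0
tcp_pos: [0.4638, -0.059, 0.0969]
tool_rot: [[0.159, -0.908, 0.388], [-0.974, -0.209, -0.089], [0.162, -0.363, -0.917]]
force: [-30.0, -0.5, 7.7]
grip_width: 0.0172
[ 0.77  0.3  -0.83  2.42  1.28  0.32 -2.57] [-0.0661 -0.0689  0.0274] 0.24753326041032675
```

j7 has reached its limit. I'll let go, spin the open fingers about the round post so the wrist has range again, and regrip.

```bash
python3 -m pendant '0 0 0 0 0 0; 0 0 0 0 0 0; 0 0 -0.2 0 0 0; 0 0 -0.2 0 0 0' 0.5
python3 -m pendant '0 0 0 0 0 -1.5; 0 0 0 0 0 -3; 0 0 0 0 0 -4.5; 0 0 0 0 0 -6; 0 0 0 0 0 -7.5; 0 0 0 0 0 -9; 0 0 0 0 0 -10.5; 0 0 0 0 0 -12; 0 0 0 0 0 -13.5; 0 0 0 0 0 -15; 0 0 0 0 0 -16.5; 0 0 0 0 0 -18; 0 0 0 0 0 -19.5; 0 0 0 0 0 -21; 0 0 0 0 0 -22.5; 0 0 0 0 0 -24; 0 0 0 0 0 -25.5; 0 0 0 0 0 -26.5; 0 0 0 0 0 -26.5; 0 0 0 0 0 -26.5'
python3 - <<'E'
from h import *
R,t=panel(np.load("p.npy"));o=r.get_obs();x=R.T@(o["tcp_pos"]-t);print(np.round(o["joints"],2),np.round(x,4),np.arctan2(-.037-x[1],.06-x[0]))
print(np.round(R.T@o["tool_rot"],3))
for a in(.25,.24,.22):print(a,delta(R@(.06-.13*np.cos(a),-.037-.13*np.sin(a),.029)+t,toolrot(R,90)))
im,D=r.capture("wrist");cv2.imwrite("pics/w4.png",im[...,::-1])
E
```

```text
t: 13.5
tcp_pos: [0.4635, -0.0557, 0.1025]
tool_rot: [[0.166, -0.905, 0.393], [-0.973, -0.215, -0.083], [0.16, -0.368, -0.916]]
force: [-0.2, -0.6, 0.4]
grip_width: 0.0425
t: 16.0
tcp_pos: [0.4633, -0.0558, 0.1022]
tool_rot: [[0.171, 0.904, 0.392], [0.985, -0.15, -0.084], [-0.017, 0.4, -0.916]]
force: [-0.1, -0.2, -0.5]
grip_width: 0.0427
[ 1.08  0.45 -1.21  2.42  1.39  0.51  0.15] [-0.0648 -0.0659  0.0326] 0.22727372495093726
[[ 0.011  1.    -0.025]
 [ 1.    -0.012 -0.024]
 [-0.024 -0.024 -0.999]]
0.25 (array([-0.13, -0.04,  0.15]), array([-0.23,  0.23, -0.11]))
0.24 (array([-0.08, -0.06,  0.15]), array([-0.23,  0.23, -0.11]))
0.22 (array([ 0.02, -0.08,  0.15]), array([-0.23,  0.23, -0.11]))
```

View pics/w4.png

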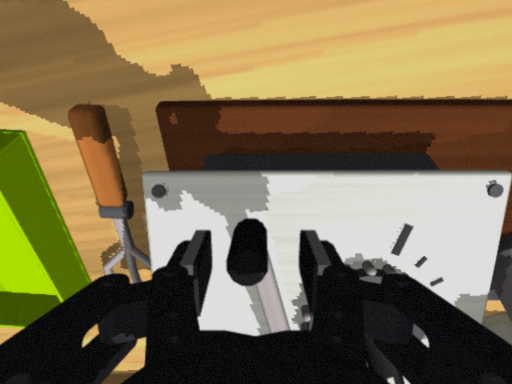

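The post stands between the open fingers (248,250). Now I tilt the wrist more upright to relieve joint 4, regrip and swing the lever home.

```bash
python3 -m pendant '0 0 0 0.8 0 0; 0 0 0 1.6 0 0; 0 0 0 2.5 0 0; 0 0 0 2.5 0 0; 0 0 0 2.5 0 0'
python3 - <<'E'
from h import *
R,t=panel(np.load("p.npy"));o=r.get_obs();x=R.T@(o["tcp_pos"]-t);print(np.round(o["joints"],2),np.round(x,4),o["force"])
T=R.T@o["tool_rot"];print(np.round(T,3))
E
```

```text
t: 16.68
tcp_pos: [0.4628, -0.0556, 0.1019]
tool_rot: [[0.169, 0.975, 0.145], [0.985, -0.164, -0.043], [-0.018, 0.151, -0.988]]
force: [-0.1, -0.7, -0.9]
grip_width: 0.0429
[ 1.07  0.61 -1.26  2.21  0.96  0.81  0.6 ] [-0.0654 -0.0657  0.0326] [-0.09398523 -0.67351288 -0.85092972]
[[ 0.009  0.959 -0.282]
 [ 1.    -0.015 -0.02 ]
 [-0.024 -0.281 -0.959]]
```

```bash
python3 -m pendant '0 0 0 0 0 0; 0 0 0 0 0 0; 0 0 0 0 0 0; 0 0 0 0 0 0; 0 0 0 0 0 0; 0 0 0 0 0 0' 0 25
```

```text
t: 17.42
tcp_pos: [0.4624, -0.056, 0.102]
tool_rot: [[0.169, 0.975, 0.143], [0.985, -0.165, -0.043], [-0.018, 0.148, -0.989]]
force: [-5.4, -0.1, 3.8]
grip_width: 0.0172
```

```bash
python3 -m pendant '0.2 -0.05 0 0 0 0; 0.4 -0.1 0 0 0 0; 0.6 -0.13 0 0 0 0; 0.8 -0.16 0.05 0 0 0; 1 -0.18 0.05 0 0 0; 1.15 -0.18 0.05 0 0 0; 1.2 -0.18 0.05 0 0 0; 1.2 -0.18 0.05 0 0 0; 1.2 -0.18 0.05 0 0 0'
python3 - <<'E'
from h import *
R,t=panel(np.load("p.npy"));o=r.get_obs();x=R.T@(o["tcp_pos"]-t);print(np.round(o["joints"],2),np.round(x,4),np.round(R.T@o["force"],1),np.arctan2(-.037-x[1],.06-x[0]))
E
```

```text
t: 18.55
tcp_pos: [0.4627, -0.0253, 0.0996]
tool_rot: [[0.169, 0.975, 0.142], [0.985, -0.164, -0.044], [-0.019, 0.147, -0.989]]
force: [-10.3, -1.0, 6.9]
grip_width: 0.0172
[ 0.99  0.61 -1.25  2.22  0.96  0.81  0.52] [-0.0706 -0.0357  0.0325] [-6.2 -2.6 10.4] -0.00957151708789908
```

```bash
python3 -m pendant '0.1 0 0 0 0 0; 0.15 0 0 0 0 0; 0.15 0 0 0 0 0; 0.15 0 0 0 0 0'
python3 - <<'E'
from h import *
R,t=panel(np.load("p.npy"));o=r.get_obs();x=R.T@(o["tcp_pos"]-t);print(np.round(x,4),np.round(R.T@o["force"],1))
E
python3 -m pendant '0 0 0 0 0 0; 0 0 0 0 0 0; 0 0 0 0 0 0; 0 0 -0.4 0 0 0; 0 -0.1 -1 0 0 0; 0 -0.3 -2 0 0 0; 0 -0.5 -3.5 0 0 0; 0 -0.5 -5 0 0 0; 0 -0.5 -6 0 0 0; 0 -0.5 -6 0 0 0; 0 -0.5 -6 0 0 0' 0.5
python3 - <<'E'
from h import *
R,t=panel(np.load("p.npy"))
im,D=r.capture("top");c=cam("top")
def at(a,h=.043,d=.031): 
    q=np.radians(a);return proj(c,[R@(d*np.cos(q),d*np.sin(q),h)+t])[0]
cr=cv2.resize(im[190:290,190:323],(800,600),interpolation=cv2.INTER_CUBIC)
for P in((-.07,-.037,.06),(.031*np.cos(.349),.031*np.sin(.349),.043)):
    u=proj(c,[R@P+t])[0];cv2.drawMarker(cr,(int((u[0]-189.6)*6.015),int((u[1]-189.6)*6)),(255,0,0),0,20)
cv2.imwrite("pics/t2.png",cr[...,::-1])
E
```

```text
t: 19.05
tcp_pos: [0.4627, -0.025, 0.0994]
tool_rot: [[0.171, 0.975, 0.14], [0.985, -0.166, -0.049], [-0.025, 0.146, -0.989]]
force: [-11.8, -9.6, 12.6]
grip_width: 0.017
[-0.0707 -0.0354  0.0323] [ -3.9 -11.3  15.7]
t: 20.42
tcp_pos: [0.4318, -0.0143, 0.2472]
tool_rot: [[0.17, 0.974, 0.147], [0.985, -0.165, -0.051], [-0.025, 0.153, -0.988]]
force: [-0.6, -0.9, -0.2]
grip_width: 0.0428
```

View pics/t2.png

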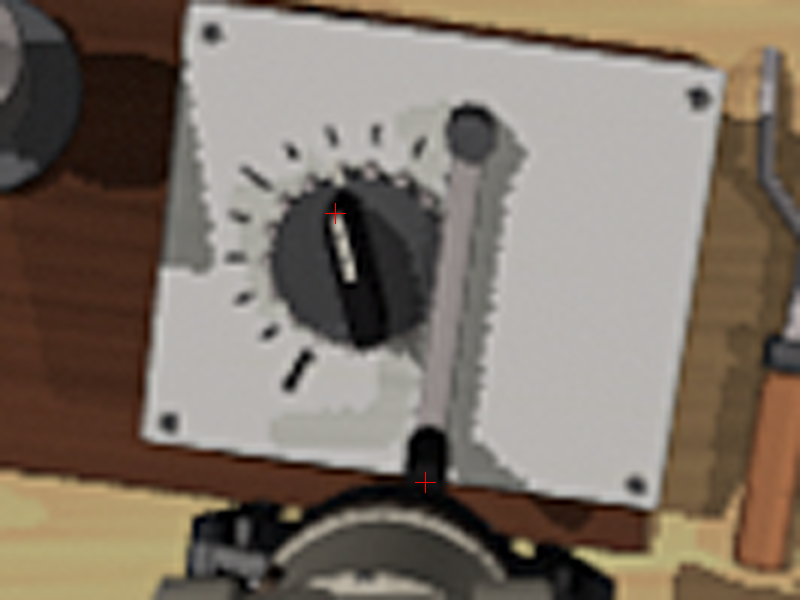

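The pointer is at click 7 (335,213), the lever runs straight down-slope with its post at the home marker (425,483), and the gripper is clear.

```bash
python3 -c "
from workcell import r
print(r.close_job())"
```

```text
the job is handed in; nothing more can be done
None
```

The dial is set to click 7 and the lock lever is home. I handed the job in about 20 s into the 53 s limit.

- **Dial:** It started at click 1. I gripped the bar, turned it 120° clockwise and let go with the lever still open. A wrist picture then showed the pointer at the seventh mark, with marks 8 to 10 after it.
- **Lock lever:** I gripped the post and swung it. Halfway, joint 7 reached its limit and the force rose to about 30 N, under the limits. I let go, turned the gripper about the post, tilted it more upright, gripped again and finished the swing. At the end, another 3 mm of commanded travel moved it only 0.3 mm while the force rose from 2.6 N to 11 N, so it was against its stop.
- **Last checks:** After release, the top picture showed the pointer at click 7, the lever straight down the slope and the gripper clear of everything, with the force reading near zero. That crop covers only the panel, so I did not check the other things on the bench again after the last move. I saw no contact with them on the way.
- **Disagreements:** In the wrist picture after the dial turn, the network gave a wrong spot for the lever pivot, and in the later close view it missed the lock post. I used the fitted panel pose and the post's position in the picture instead.

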